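# Set the wheel valve-up and bring the run-out gauge to the tyre

### The arm

A 6-joint arm with a two-finger parallel gripper is mounted at the origin on a cart in front of the work surface, level with it; the furniture and walls round the work are solid. World frame = base frame: x ahead of the robot, y to its left, z up, the work surface at z = 0. Lengths are in mm, angles in rad, forces in N, time in s.
With the tool pointing down it reaches from about 275 to 1000 mm from the base axis. Payload 8.4 kg.
Tool frame: the origin (TCP) lies on the centre line of the jaws, within the pads' length; the fingertips stand 19 mm ahead of it and the grasp point (between the pads) is the TCP; z points along the fingers, y is the line along which they close (so a half turn about z gives the same grasp; the last joint's range is limited). The gripper opens to 85 mm and grips with 20 to 120 N. Pads are 22 mm wide; open, the fingers measure 114 mm over their backs; the gripper's body (76 mm by 85 mm) begins 54 mm behind the grasp point. The pads swing forward as they close: fully open they stand 13 mm farther back than shut.
Start: joints at [1.218, 0.353, 1.633, -0, 1.155, -0.002], TCP at [214.779, 586.939, 250.281] pointing down, gripper open.
Joint ranges: [-2.63, 2.63], [-0.92, 2.1], [0.06, 2.66], [-1.3, 4.44], [0, 2.69], [-3.02, 3.02]. Speed limits (rad/s): [2.22, 2.22, 2.79, 3.14, 3.14, 3.14].

### API

Orientations are given as [roll, pitch, yaw] about the fixed x, y, z axes, in that order (R = Rz(yaw) Ry(pitch) Rx(roll)).
In Python, from cell import ctrl gives the robot as it stands.
- The arm moves only by the tool carry_out, never from a script. Its argument "motion" is a list that holds one entry, the list of rows, each a list of 7 numbers: the closure, from 0 (fully open) to 1 (shut), then the shift along the tool's x, y, z in cm, then the turn, a rotation vector about the tool's x, y, z in degrees. A call has exactly 5 rows; each row is the pose to reach, as a shift and turn from the pose commanded when the call began, along the tool's axes at that moment; what a row does not reach only later rows make up. A row lasts 1/10 s, in which the tool goes at most 50 mm and 8.59 degrees, less where a joint would pass 70% of its speed; a pose out of reach is approached as far as the arm can. A call with a gripper value outside its range is refused whole. The fingers move at their own pace and stop on an object; "force" is the grip in N (left out, the last holds). Time passes only in rows, so rows that repeat a pose let the fingers close, or fill a call up. It gives the time, the measured TCP pose, the force, the opening and the grip force at its end, in the units of the state.
- ctrl.get_obs(): the state, without advancing time (a new reading comes with each control period).
- ctrl.capture(name): name is "scene" or "top"; returns the picture (384x512x3 uint8, red, green, blue); there is no depth.
- ctrl.calibration(name): a dict with "vertical_fov" (degrees; the focal length in pixels is half the picture's height over the tangent of half this angle, whatever the lens; pixels are square), "cx", "cy" (the principal point, pixels), "R" (3x3) and "t" (3): a world point X has camera coordinates R X + t. Camera axes: x right, y down, z forward; pixel columns grow to the right and rows downward; lengths in mm; the calibration is good to about 2 mm. A picture is of the moment at which its call begins. calibration takes no time and is no camera call.
- ctrl.sign_off(): hands the job in; it is judged then, once.
The state is a dict: "time_s": time; "qpos": joint angles; "joint_velocities": joint speeds; "tau": joint torques, N m; "tool_pos": TCP position; "orientation": TCP orientation; "wrist_force": force on the tool from outside, world axes, zero at the start; "ft_torque": the same for the moment, N m; "gripper_width": finger opening in mm; "grasp_force": force on a finger pad.
Only numpy, scipy, OpenCV 4.12 (cv2) and the standard library are available. Lean on these libraries where they do the work, as an engineer would, in place of code of your own. Each camera call takes 0.05 s, during which the arm holds its last target. There are 200 camera calls.

### The job

Get the braked wheel on the stand ready for a run-out check: push it round by its spokes until the valve stem is at the very top of the wheel, straight above the axle, and then push the gauge arm round to its stop so that the dial's plunger bears on the tyre. Just push gently with the fingers: grip nothing, do not lean on the tyre or the valve stem, and leave the tools and parts lying about where they are.

Things in the scene. Friction and masses are not known exactly. Their poses are not given: they have to be found in the camera images.
- stand: Grey steel wheel stand, fixed. Origin: on the bench, straight under the axle in the wheel's middle plane. x level, from the wheel's front to its back (roughly away from the robot), y to the left, z up; the axle lies along x, 172 mm up. Base 12 mm thick: x -125 to 100, y -85 to 85 mm, with a cross bar x -125 to -40, y 85 to 285 mm. Its column is behind the wheel; the front is open.
- wheel: Cast alloy wheel on the stand's stub axle. Origin on the axle in the middle plane; x along the axle to the back (as the stand's); z from the axle to the valve stem: done when z points straight up. Hub radius 27 mm, out to x = -49 mm, its cap to -64. A brake drum fills the back from x = +12 mm. Turns both ways without limit; the brake drags with 0.6 N m, so it stops and stays where left.
- spokes: The wheel's five spokes, the part to push; frame as the wheel's. Radial, at 36, 108, 180, 252 and 324 degrees from the valve, 21 mm wide at the hub, 15 mm at the rim. They slope back outwards and stand proud of the tyre near the hub: front edges from x = -43 mm (at 20 mm radius) to -17 mm (at 99 mm), back from -8 to +12 mm. About 10 N at 60 mm from the axle turns the wheel.
- tyre: Rim and black tyre of the wheel; frame as the wheel's. Outer radius 145 mm, 40 mm wide (front side at x = -20 mm, widest at 124 mm radius), inner radius of the rim 97 mm. The fingers must not lean on it.
- valve: The valve stem: a short brass stem on a black rubber foot, 11 mm across, standing inward from the rim midway between two spokes; frame as the wheel's (origin on the axle).
- valve_tip (a point): The inner end of the valve stem, 71 mm from the axle and 12 mm in front of the wheel's middle plane.
- gauge_pivot (a point): The upright hinge of the gauge arm, at axle height (172 mm above the bench), 75 mm in front of the wheel's middle plane and 244 mm to the left of the axle. It is on a 12 mm post on a dark magnetic base block (50 x 58 mm, its top 58 mm above the bench); the clamp on the post is 26 mm across, its top 192 mm above the bench. Axes as the stand's.
- gauge: The gauge arm: a level steel rod of 10 mm diameter at axle height, from the pivot (its origin) along its own -x axis; at its end, 120 mm from the pivot, a round dial of 45 mm diameter lying face up, 18 mm high.
- gauge_dial (a point): Centre of the dial, 120 mm from the pivot, at the rod's height. The plunger stands out of the dial to its own -y side, 60 mm long from the dial's centre when free.
- gauge_swing (a joint): Angle of the gauge arm in rad: 0 when the rod points straight out to the front of the stand (towards the robot), growing as it swings anticlockwise seen from above, towards the wheel; its stop is at 1.571, where the rod lies parallel to the wheel's face. It stays where it is left (friction 0.25 N m, about 4 N at 60 mm from the pivot).
- plunger (a joint): How far the dial's sprung plunger is pushed in, in m: 0 free; it meets the side of the tyre about 0.04 rad before the arm's stop and is 0.005 in at the stop (its spring gives under 1 N).
- adjuster: Brake adjuster strut, 127 mm long, lying on the stand's base before the wheel. To be left alone.
- axle_nut: Hexagon nut, 24 mm, lying on the stand's base between wheel and gauge. To be left alone.
- shoe_new: Brake shoe, 156 mm long, on the bench right of the stand. To be left alone.
- ratchet: Ratchet, 194 mm long, on the bench. To be left alone.
- spanner_17: Combination spanner, 232 mm long, on the bench. To be left alone.
- pliers: Pliers with red grips, 157 mm long, on the bench. To be left alone.
- hammer: Hammer, 276 mm long, on the bench at the far left of the stand. To be left alone.

How it is judged:
By the outcome, as a careful person would: the job done as asked, in the order asked, and still so for the second after the job is handed in, with the robot touching nothing.
It also fails if it takes over 72 s, if anything falls off the work surface, if the arm or the gripper's body presses on something with over 40 N, if the wrist force passes 120 N, or if a joint passes its speed limit or range.

## Working session

There is one attempt and no reset: what is moved stays moved. The work goes in short steps, Python scripts to look and compute and a tool call to move; the robot and the scene stay as the last step left them, time stands still between calls to the robot, and variables do not carry over. Pictures are saved under pics/ and viewed, at most 10 in all, crops included, and the job is handed in when it is done.

Besides the shell and the picture viewer there is one more tool, called after ">>>" as a command line: name --argument value ..., lists and objects as JSON in quotes. carry_out: Moves the arm, as the interface text tells. Its arguments: {"type":"object","properties":{"motion":{"type":"array","items":{"type":"array","items":{"type":"array","items":{"type":"number"}}}},"force":{"type":"number"}},"required":["motion"]}

```bash
mkdir -p pics
python3 - <<'E'
from cell import ctrl
import cv2,numpy as np
for n in("scene","top"):
    im=ctrl.capture(n); cv2.imwrite(f"pics/{n}0.png",cv2.resize(im[:,:,::-1],(800,600),interpolation=cv2.INTER_CUBIC)); cv2.imwrite(f"pics/{n}0raw.png",im[:,:,::-1])
    c=ctrl.calibration(n);print(n,c, -np.array(c["R"]).T@np.array(c["t"]))
print(ctrl.get_obs())
E
```

```text
scene {'vertical_fov': 53.285465464466654, 'cx': 257.4609263182558, 'cy': 195.89244877508324, 'R': array([[ 0.69054641, -0.72311373,  0.01588021],
       [-0.52049592, -0.51205957, -0.68328545],
       [ 0.5022247 ,  0.46357473, -0.72997864]]), 't': array([-318.60667652,  428.82317405,  880.88431288])} [ 8.11545064e-01 -4.19161559e+02  9.41094910e+02]
top {'vertical_fov': 43.274337600890505, 'cx': 257.3879445850761, 'cy': 192.04695792916715, 'R': array([[ 0.01399455, -0.9997163 ,  0.01927363],
       [-0.99503845, -0.01582275, -0.09822484],
       [ 0.09850193, -0.01780339, -0.99497759]]), 't': array([  43.80151954,  524.85280516, 1657.26726497])} [ 358.39171589   81.59868062 1699.65315904]
{'time_s': 0.1, 'qpos': array([ 1.21757763e+00,  3.53611693e-01,  1.63404834e+00,  3.17711826e-05,
        1.15520664e+00, -2.39668695e-03]), 'joint_velocities': array([ 0.00055977, -0.00230008, -0.00174535,  0.00200062, -0.00055912,
       -0.00019336]), 'tau': array([-8.64563026e-04, -6.06356049e+01, -3.42820501e+01, -4.70191071e-05,
        3.86024360e-03, -9.13674000e-06]), 'tool_pos': array([214.64425506, 586.55950562, 249.62114039]), 'orientation': array([-3.14031871e+00, -3.21037437e-05,  2.79075777e+00]), 'wrist_force': array([-0.58285087,  0.56313484,  0.41864733]), 'ft_torque': array([ 0.05544004, -0.01901723, -0.00483087]), 'grasp_force': 0.0, 'gripper_width': 85.35741783260721}
```

View pics/scene0.png

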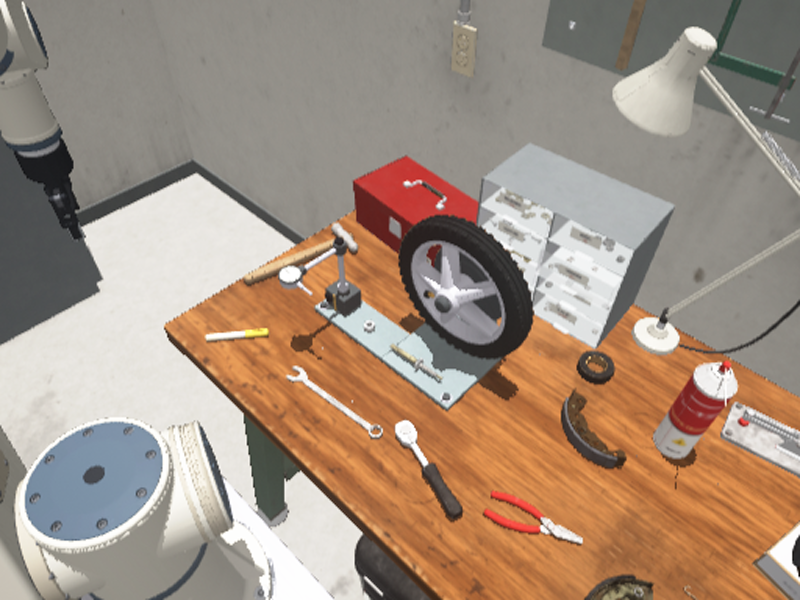

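View pics/top0.png

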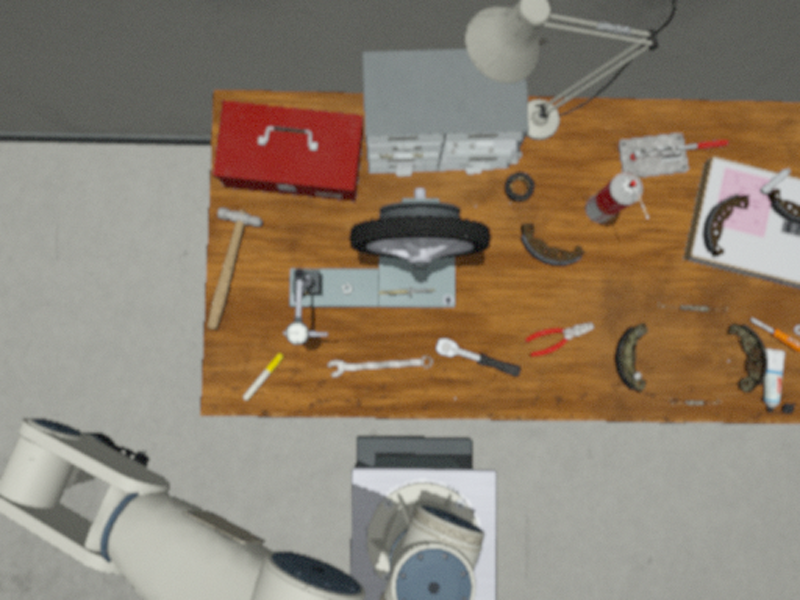

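The scene view shows the wheel around (465,285), with the gauge arm at (290,275) pointing to the robot. In the top view the stand base's front corners are at about (289,307) and (455,306). I'll measure the stand and enlarge the wheel.

```bash
cat > h.py <<'E'
from cell import ctrl
import cv2,numpy as np
def cam(n):
    c=ctrl.calibration(n);f=192/np.tan(np.radians(c["vertical_fov"]/2))
    return f,c["cx"],c["cy"],np.array(c["R"]),np.array(c["t"])
def ray(n,u,v):
    f,cx,cy,R,t=cam(n); d=R.T@np.array([(u-cx)/f,(v-cy)/f,1]); return -R.T@t,d/np.linalg.norm(d)
def plane(n,u,v,p0,nn):
    o,d=ray(n,u,v); return o+d*((np.array(p0)-o)@nn)/(d@nn)
def hz(n,u,v,z): return plane(n,u,v,[0,0,z],np.array([0,0,1.]))
def proj(n,X):
    f,cx,cy,R,t=cam(n); p=R@np.array(X)+t; return np.array([cx+f*p[0]/p[2],cy+f*p[1]/p[2]])
E
python3 - <<'E'
from h import *
for u,v in((289,307),(455,306),(289,268),(456,262)): print(hz("top",u*.64,v*.64,12).round(1))
for u,v in((449,408),(315,306)): print("s",hz("scene",u*.64,v*.64,12).round(1))
print("post",hz("top",312*.64,274*.64,192),"dial",hz("top",297*.64,334*.64,181),hz("scene",290*.64,272*.64,181))
im=cv2.imread("pics/scene0raw.png")[130:235,245:350]
cv2.imwrite("pics/w0.png",cv2.resize(im,(600,600),interpolation=cv2.INTER_CUBIC))
E
```

```text
[505.9 304.1  12. ]
[514.  -67.4  12. ]
[593.8 306.6  12. ]
[613.7 -68.9  12. ]
s [514.7 -67.6  12. ]
s [510.3 303.1  12. ]
post [557.3182261  236.22604671 192.        ] dial [437.07552974 264.23137959 181.        ] [441.33351578 269.22423783 181.        ]
```

View pics/w0.png

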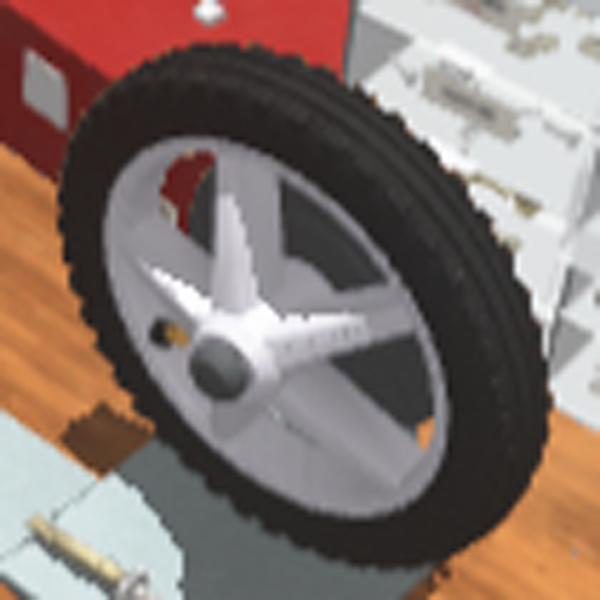

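The valve shows left of the hub in the crop: black foot (160,335), brass (178,336). The hub cap is at (222,367).

Run:
```python
from h import *
yaw=.016; ex=np.array([np.cos(yaw),np.sin(yaw),0]);ey=np.array([-ex[1],ex[0],0]);O=np.array([638,19.5,172.])
S=lambda X:np.array([(X-O)@ex,(X-O)@ey,X[2]-172])
c=lambda u,v:(245+u/5.714,130+v/5.714)
for nm,uv,d in(("cap",(222,367),-64),("valve tip",(185,337),-12),("foot",(160,335),-8)):
    p=S(plane("scene",*c(*uv),O+ex*d,ex)); print(nm,p.round(1),"ang from up, + to left",np.degrees(np.arctan2(p[1],p[2])),np.hypot(*p[1:]))
# spokes: near-edge check
for nm,uv,d in(("up",(250,150),0),("left",(150,225),0),("right",(415,300),-8),("botR",(400,480),-8)):
    p=S(plane("scene",*c(*uv),O+ex*d,ex)); print(nm,p.round(1),np.degrees(np.arctan2(p[1],p[2])),np.hypot(*p[1:]))
print("piv",O-75*ex+244*ey,"dial0",O-195*ex+244*ey)
pk=O-75*ex+244*ey; print("pivot px top 800:",proj("top",pk+[0,0,20])/.64)
```

```text
cap [-64.   -5.7  15.3] ang from up, + to left -20.54145396108632 16.37573387735311
valve tip [-12.   57.7 -48.1] ang from up, + to left 129.83023007016598 75.12949516494682
foot [ -8.   77.6 -63.7] ang from up, + to left 129.39962971237608 100.3830678057682
up [-0.  36.8 85.4] 23.283170322901448 92.98928177773453
left [ 0.  95.2 -0.8] 90.46267777612468 95.23607227552745
right [ -8.  -70.   64.1] -47.5277128088918 94.86722614622332
botR [ -8.  -80.  -54.9] -124.46672728799538 97.08068074000839
piv [559.10576636 262.26881987 172.        ] dial0 [439.12112604 260.34890178 172.        ]
pivot px top 800: [299.01266844 272.90263004]
```

The cap is 16 mm off, so I'll check the axle position in both views before trusting it.

Run:
```python
from h import *
im=cv2.imread("pics/top0raw.png")[130:215,180:315]
cv2.imwrite("pics/t1.png",cv2.resize(im,(800,504),interpolation=cv2.INTER_CUBIC))
yaw=.016; ex=np.array([np.cos(yaw),np.sin(yaw),0]);ey=np.array([-ex[1],ex[0],0]);O=np.array([638,19.5,172.])
k=800/135
for nm,x,z in(("cap",-64,0),("hub",-49,27),("tyretop front",-20,140),("tyretop back",20,140),("axle0",0,0),("tyre left y145",0,None)):
    X=O+ex*x+(np.array([0,0,z]) if z is not None else ey*145)
    print(nm,"topcrop",((proj("top",X)-[180,130])*k).round(),"scenecrop",((proj("scene",X)-[245,130])*5.714).round())
```

```text
cap topcrop [527. 250.] scenecrop [211. 383.]
hub topcrop [529. 214.] scenecrop [235. 328.]
tyretop front topcrop [539. 121.] scenecrop [294. 116.]
tyretop back topcrop [538.  41.] scenecrop [350.  75.]
axle0 topcrop [526. 132.] scenecrop [294. 314.]
tyre left y145 topcrop [257. 132.] scenecrop [ 79. 179.]
```

View pics/t1.png

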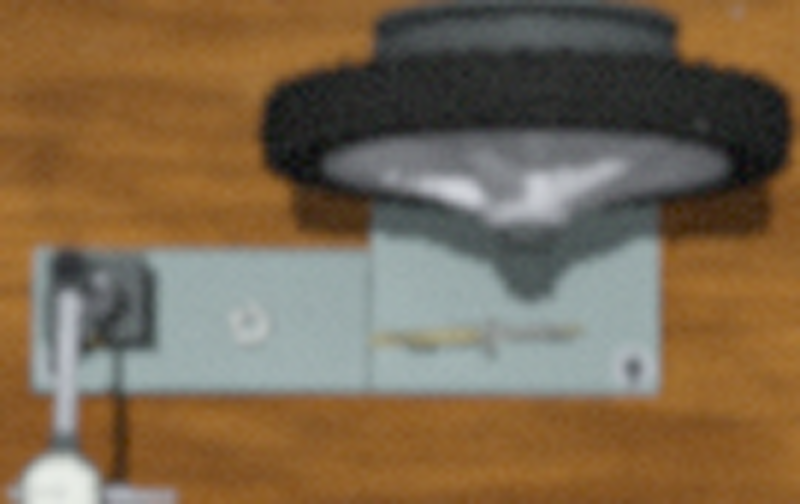

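Stand axle is at about (638, 20, 172) with yaw about 0.016, and the valve is ~128° to the left of top. The plan is to hold the tool roughly horizontal and push the spoke at 165° clockwise for one 128° stroke. First I move to the right-front and shut the gripper.

>>> carry_out --motion '[[[1, -2.1, -3.1, -0.4, 0, 0, 0], [1, -4.2, -6.2, -0.8, 0, 0, 0], [1, -6.3, -9.3, -1.2, 0, 0, 0], [1, -8.4, -12.4, -1.6, 0, 0, 0], [1, -10.7, -15.7, -2, 0, 0, 0]]]'

```text
time_s: 0.6
tool_pos: [261.3, 401.3, 270.1]
orientation: [-3.141, -0.0, 2.791]
wrist_force: [1.3, 0.2, 0.9]
gripper_width: 12.4
grasp_force: 0.0
```

>>> carry_out --motion '[[[1, -2.1, -3.1, -0.4, 0, 0, 0], [1, -4.2, -6.2, -0.8, 0, 0, 0], [1, -6.3, -9.3, -1.2, 0, 0, 0], [1, -8.4, -12.4, -1.6, 0, 0, 0], [1, -10.7, -15.7, -2, 0, 0, 0]]]'

```text
time_s: 1.1
tool_pos: [307.7, 217.1, 290.3]
orientation: [-3.142, 0.0, 2.791]
wrist_force: [1.1, -0.1, 0.3]
gripper_width: -0.2
grasp_force: 0.0
```

>>> carry_out --motion '[[[1, -2.1, -3.1, -0.4, 0, 0, 0], [1, -4.2, -6.2, -0.8, 0, 0, 0], [1, -6.3, -9.3, -1.2, 0, 0, 0], [1, -8.4, -12.4, -1.6, 0, 0, 0], [1, -10.7, -15.7, -2, 0, 0, 0]]]'

```text
time_s: 1.6
tool_pos: [354.2, 32.9, 310.4]
orientation: [3.141, 0.0, 2.791]
wrist_force: [0.0, 0.5, -1.1]
gripper_width: -0.2
grasp_force: 0.0
```

```bash
cat >> h.py <<'E'
from scipy.spatial.transform import Rotation as Ro
def st():
    o=ctrl.get_obs();R=Ro.from_euler('xyz',o["orientation"]);print("t",round(o["time_s"],2),"q",o["qpos"].round(3),"p",o["tool_pos"].round(1),"rpy",np.round(o["orientation"],3),"F",o["wrist_force"].round(1),"w",round(o["gripper_width"],1)); print("toolz",R.as_matrix()[:,2].round(3),"tooly",R.as_matrix()[:,1].round(3));return np.array(o["tool_pos"]),R
def to(P,Rt=None):
    p,R=st();d=R.inv().apply(np.array(P)-p)/10; w=(R.inv()*Rt).as_rotvec(degrees=True) if Rt is not None else np.zeros(3)
    print("shift cm",d.round(2),"rot deg",w.round(1))
E
python3 -c "
from h import *
st()"
```

```text
t 1.6 q [ 0.088 -0.16   2.072  0.     1.229 -1.132] p [354.2  32.9 310.4] rpy [3.141 0.    2.791] F [ 0.   0.5 -1.1] w -0.2
toolz [ 0.  0. -1.] tooly [0.343 0.939 0.   ]
```

>>> carry_out --motion '[[[1, 0.97, 2.65, -0.15, -5.64, 2.06, 0], [1, 1.93, 5.27, -0.59, -11.27, 4.12, 0], [1, 2.86, 7.83, -1.32, -16.9, 6.17, 0], [1, 3.77, 10.31, -2.33, -22.5, 8.23, 0], [1, 4.63, 12.68, -3.62, -28.2, 10.3, 0]]]'

```text
time_s: 2.1
tool_pos: [354.4, 170.2, 346.9]
orientation: [2.64, -0.174, 2.835]
wrist_force: [-0.1, 0.6, -0.2]
gripper_width: 0.2
grasp_force: 0.0
```

>>> carry_out --motion '[[[1, 0.97, 2.65, -0.15, -5.64, 2.06, 0], [1, 1.93, 5.27, -0.59, -11.27, 4.12, 0], [1, 2.86, 7.83, -1.32, -16.9, 6.17, 0], [1, 3.77, 10.31, -2.33, -22.5, 8.23, 0], [1, 4.63, 12.68, -3.62, -28.2, 10.3, 0]]]'

```text
time_s: 2.6
tool_pos: [354.4, 268.6, 446.1]
orientation: [2.117, -0.303, 2.962]
wrist_force: [-0.8, 0.2, 0.1]
gripper_width: 0.1
grasp_force: 0.0
```

```bash
python3 -c "
from h import *
st()"
```

```text
t 2.6 q [-0.04  -0.134  2.114  1.076  1.404 -1.598] p [354.4 268.6 446.1] rpy [ 2.117 -0.303  2.962] F [-0.8  0.2  0.1] w 0.1
toolz [ 0.001  0.868 -0.496] tooly [0.343 0.465 0.816]
```

>>> carry_out --motion '[[[1, 0.97, 2.65, -0.15, -5.64, 2.06, 0], [1, 1.93, 5.27, -0.59, -11.27, 4.12, 0], [1, 2.86, 7.83, -1.32, -16.9, 6.17, 0], [1, 3.77, 10.31, -2.33, -22.5, 8.23, 0], [1, 4.63, 12.68, -3.62, -28.2, 10.3, 0]]]'

```text
time_s: 3.1
tool_pos: [354.5, 304.1, 581.3]
orientation: [1.565, -0.35, -3.141]
wrist_force: [-0.0, 0.1, -0.3]
gripper_width: -0.1
grasp_force: 0.0
```

>>> carry_out --motion '[[[1, -2.65, 0.97, -0.15, -2.06, -5.64, 0], [1, -5.27, 1.93, -0.59, -4.12, -11.27, 0], [1, -7.83, 2.86, -1.32, -6.17, -16.9, 0], [1, -10.31, 3.77, -2.33, -8.23, -22.5, 0], [1, -12.68, 4.63, -3.62, -10.3, -28.2, 0]]]'

```text
time_s: 3.6
tool_pos: [490.5, 267.2, 579.9]
orientation: [1.571, -0.351, 2.613]
wrist_force: [-0.4, 0.9, -0.1]
gripper_width: 0.0
grasp_force: 0.0
```

```bash
python3 -c "
from h import *
p,R=st()
Rt=Ro.from_matrix(np.array([[0,0,1],[0,1,0],[-1,0,0.]]))  # tool z=+x, y=+y, x=-z
to([480,-30,420],Rt)"
```

```text
t 3.6 q [-0.042 -0.154  2.194  1.806  1.14  -1.74 ] p [490.5 267.2 579.9] rpy [ 1.571 -0.351  2.613] F [-0.4  0.9 -0.1] w 0.0
toolz [0.505 0.863 0.   ] tooly [ 0.297 -0.174  0.939]
t 3.6 q [-0.042 -0.154  2.194  1.806  1.14  -1.74 ] p [490.5 267.2 579.9] rpy [ 1.571 -0.351  2.613] F [-0.4  0.9 -0.1] w 0.0
toolz [0.505 0.863 0.   ] tooly [ 0.297 -0.174  0.939]
shift cm [-18.73 -10.16 -26.19] rot deg [ 39.6 -56.6 -98.7]
```

```bash
python3 -c "
from h import *
Rt=Ro.from_matrix(np.array([[0,0,1],[1,0,0],[0,1,0.]]))
to([540,10,420],Rt)"
```

```text
t 3.6 q [-0.042 -0.154  2.194  1.806  1.14  -1.74 ] p [490.5 267.2 579.9] rpy [ 1.571 -0.351  2.613] F [-0.4  0.9 -0.1] w 0.0
toolz [0.505 0.863 0.   ] tooly [ 0.297 -0.174  0.939]
shift cm [-21.7   -9.07 -19.71] rot deg [-10.5 -59.1 -18.3]
```

>>> carry_out --motion '[[[1, -2.5, -1, -2.2, -1.3, -7.3, -2.3], [1, -5, -2, -4.4, -2.6, -14.6, -4.5], [1, -7.5, -3, -6.6, -3.9, -21.9, -6.8], [1, -10, -4, -8.8, -5.2, -29.2, -9], [1, -12.5, -5, -11, -6.5, -36.5, -11.3]]]'

```text
time_s: 4.1
tool_pos: [520.3, 123.8, 491.4]
orientation: [1.614, -0.135, 1.973]
wrist_force: [0.7, 1.1, 1.3]
gripper_width: 0.2
grasp_force: 0.0
```

```bash
python3 -c "
from h import *
Rt=Ro.from_matrix(np.array([[0,0,1],[1,0,0],[0,1,0.]]))
to([530,10,350],Rt)"
```

```text
t 4.1 q [-0.027 -0.251  2.453  2.441  0.713 -2.459] p [520.3 123.8 491.4] rpy [ 1.614 -0.135  1.973] F [0.7 1.1 1.3] w 0.2
toolz [ 0.917  0.397 -0.043] tooly [ 0.092 -0.106  0.99 ]
shift cm [-12.65 -12.7   -3.02] rot deg [ -4.  -23.2  -7.1]
```

```bash
sed -i '$a Rt=Ro.from_matrix(np.array([[0,0,1],[0,-1,0],[1,0,0.]]))\ndef hf(P): to(P,Rt)' h.py; python3 -c "
from h import *
hf([530,10,380])"
```

```text
t 4.1 q [-0.027 -0.251  2.453  2.441  0.713 -2.459] p [520.3 123.8 491.4] rpy [ 1.614 -0.135  1.973] F [0.7 1.1 1.3] w 0.2
toolz [ 0.917  0.397 -0.043] tooly [ 0.092 -0.106  0.99 ]
shift cm [-12.25  -9.73  -3.15] rot deg [-21.  -14.8  81.5]
```

>>> carry_out --motion '[[[1, -1.2, -1, -0.3, -2, -1.4, 8], [1, -2.4, -2, -0.6, -4, -2.8, 16], [1, -3.6, -3, -0.9, -6.1, -4.3, 24], [1, -4.8, -4, -1.2, -8.2, -5.8, 32], [1, -6, -5, -1.5, -10.3, -7.2, 40]]]'

```text
time_s: 4.6
tool_pos: [526.0, 69.7, 434.8]
orientation: [1.486, -0.843, 1.855]
wrist_force: [0.1, -0.2, -0.1]
gripper_width: 0.3
grasp_force: 0.0
```

```bash
python3 -c "
from h import *
hf([530,10,350])"
```

```text
t 4.6 q [-0.012 -0.02   2.582  2.875  1.064 -2.152] p [526.   69.7 434.8] rpy [ 1.486 -0.843  1.855] F [ 0.1 -0.2 -0.1] w 0.3
toolz [0.974 0.219 0.057] tooly [ 0.127 -0.738  0.663]
shift cm [-10.22  -1.16  -1.39] rot deg [-10.9  -7.7  41.1]
```

>>> carry_out --motion '[[[1, -0.2, 0.5, 0.3, -2.1, -1.5, 8], [1, -0.5, 1, 0.6, -4.2, -3, 16], [1, -1, 1.5, 0.9, -6.3, -4.5, 24], [1, -1.5, 2, 1.2, -8.5, -6, 32], [1, -2, 2.5, 1.5, -10.9, -7.7, 41]]]'

```text
time_s: 5.1
tool_pos: [547.7, 42.4, 437.5]
orientation: [1.473, -1.556, 1.674]
wrist_force: [0.2, 0.3, -0.5]
gripper_width: -0.2
grasp_force: 0.0
```

```bash
python3 -c "
from h import *
hf([560,-60,300])"
```

```text
t 5.1 q [ 0.174 -0.058  2.531  3.356  0.915 -1.718] p [547.7  42.4 437.5] rpy [ 1.473 -1.556  1.674] F [ 0.2  0.3 -0.5] w -0.2
toolz [1.    0.005 0.001] tooly [ 0.004 -1.     0.015]
shift cm [-13.9   10.04   1.16] rot deg [-0.3 -0.1  0.9]
```

Tool is now horizontal with x up, y right and z forward. I'll descend to the right of the hub.

>>> carry_out --motion '[[[1, -2.8, 2, 0.3, 0, 0, 0], [1, -5.6, 4, 0.6, 0, 0, 0], [1, -8.4, 6, 0.9, 0, 0, 0], [1, -11.2, 8, 1.2, 0, 0, 0], [1, -14, 10, 1.3, 0, 0, 0.9]]]'

```text
time_s: 5.6
tool_pos: [562.0, -61.0, 299.4]
orientation: [0.753, -1.565, 2.395]
wrist_force: [1.2, 0.2, -0.6]
gripper_width: 0.2
grasp_force: 0.0
```

>>> carry_out --motion '[[[1, -4, 0, 0, 0, 0, 0], [1, -8, 0, 0, 0, 0, 0], [1, -12, 0, 0, 0, 0, 0], [1, -16, 0, 0, 0, 0, 0], [1, -19, 0, 0, 0, 0, 0]]]'

```text
time_s: 6.1
tool_pos: [562.3, -61.4, 107.0]
orientation: [1.245, -1.566, 1.902]
wrist_force: [0.2, -0.6, 0.3]
gripper_width: -0.0
grasp_force: 0.0
```

Run:
```python
from h import *
hf([560,11,112])
im=ctrl.capture("scene")[100:260,200:400,::-1]
cv2.imwrite("pics/s2.png",cv2.resize(im,(750,600),interpolation=cv2.INTER_CUBIC))
```

```text
t 6.1 q [-0.265  1.157  2.448  2.841  2.018 -1.708] p [562.3 -61.4 107. ] rpy [ 1.245 -1.566  1.902] F [ 0.2 -0.6  0.3] w -0.0
toolz [1.    0.005 0.002] tooly [ 0.005 -1.     0.005]
shift cm [ 0.53 -7.23 -0.19] rot deg [-0.3 -0.1  0.3]
```

View pics/s2.png

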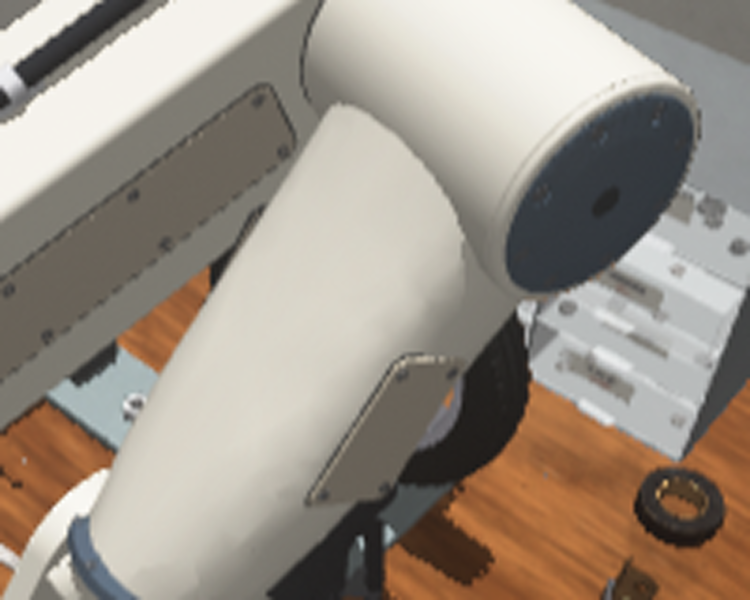

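The arm hides the wheel here, so I'll fit the arm's link lengths from the logged poses to check elbow clearance.

Run:
```python
from h import *
from scipy.optimize import least_squares
D=[([1.2176,.3536,1.634],[214.6,586.6,249.6],[0,0,-1]),([.088,-.16,2.072],[354.2,32.9,310.4],[0,0,-1]),([-.04,-.134,2.114],[354.4,268.6,446.1],[.001,.868,-.496]),
([-.042,-.154,2.194],[490.5,267.2,579.9],[.505,.863,0]),([-.027,-.251,2.453],[520.3,123.8,491.4],[.917,.397,-.043]),([-.012,-.02,2.582],[526,69.7,434.8],[.974,.219,.057]),([.174,-.058,2.531],[547.7,42.4,437.5],[1,.005,.001]),([-.265,1.157,2.448],[562.3,-61.4,107],[1,.005,.002])]
def f(x,full=0):
    a,L1,L2,de,h,L3=x;r=[]
    for q,p,z in D:
        w=np.array(p)-L3*np.array(z);rad=w[0]*np.cos(q[0])+w[1]*np.sin(q[0])
        r+=[a+L1*np.sin(q[1])+L2*np.sin(q[1]+q[2]+de)-rad,h+L1*np.cos(q[1])+L2*np.cos(q[1]+q[2]+de)-w[2],-w[0]*np.sin(q[0])+w[1]*np.cos(q[0])]
    return np.array(r)
s=least_squares(f,[0,559,486,0,200,280]);print(s.x.round(3),s.fun.round(0))
a,L1,L2,de,h,L3=s.x;q2=1.157;print("elbow r,z",a+L1*np.sin(q2),h+L1*np.cos(q2))
# elbow for future wrist targets
for tx,tz in((562,112),(607,112),(607,172),(607,210),(560,210)):
    g=least_squares(lambda q:[a+L1*np.sin(q[0])+L2*np.sin(q[0]+q[1]+de)-(tx-L3),h+L1*np.cos(q[0])+L2*np.cos(q[0]+q[1]+de)-tz],[.9,2.4]);q=g.x
    print(tx,tz,q.round(2),g.cost<1,"elbow",round(a+L1*np.sin(q[0])),round(h+L1*np.cos(q[0])))
```

```text
[-1.57700e+00  5.69112e+02  4.99317e+02  1.18000e-01  2.94653e+02
  3.25081e+02] [ 0. -1.  2. -0. -0.  2. -0.  0.  1.  0.  0.  0.  0.  0.  1. -0.  0.  1.
  0.  0.  2. -0. -0.  1.]
elbow r,z 519.5024078544182 523.486051187005
562 112 [1.16 2.47] True elbow 519 524
607 112 [1.09 2.39] True elbow 502 560
607 172 [0.91 2.45] True elbow 449 643
607 210 [0.79 2.48] True elbow 404 694
560 210 [0.85 2.57] True elbow 425 672
```

Links fit within 2 mm, and the elbow stays above 520 mm, well clear. I'll go into the lower gap at 201°, r 65.

>>> carry_out --motion '[[[1, 0.1, -1.5, 0, 0, 0, 0], [1, 0.3, -3, 0, 0, 0, 0], [1, 0.4, -4.5, 0, 0, 0, 0], [1, 0.4, -5.7, 0, 0, 0, 0], [1, 0.4, -5.7, 0, 0, 0, 0]]]'

```text
time_s: 6.65
tool_pos: [562.5, -2.4, 115.1]
orientation: [0.797, -1.564, 2.354]
wrist_force: [-0.7, 1.5, -0.0]
gripper_width: -0.1
grasp_force: 0.0
```

>>> carry_out --motion '[[[1, 0, 0, 0.8, 0, 0, 0], [1, 0, 0, 1.6, 0, 0, 0], [1, 0, 0, 2.4, 0, 0, 0], [1, 0, 0, 3.3, 0, 0, 0], [1, 0, 0, 4.2, 0, 0, 0]]]'

```text
time_s: 7.15
tool_pos: [605.3, -4.6, 114.6]
orientation: [0.851, -1.564, 2.295]
wrist_force: [0.9, 0.8, 0.4]
gripper_width: -0.2
grasp_force: 0.0
```

Run:
```python
from h import *
p,R=st()
print(proj("scene",[624,19.5,172]))
for a in range(201,44,-6):
    A=np.radians(a);P=np.array([605,19.5+65*np.sin(A),172+65*np.cos(A)]);print(a,(R.inv().apply(P-p)/10).round(2))
```

```text
t 7.15 q [-0.027  1.085  2.398  3.107  1.917 -1.587] p [605.3  -4.6 114.6] rpy [ 0.851 -1.564  2.295] F [0.9 0.8 0.4] w -0.2
toolz [1.    0.005 0.004] tooly [ 0.005 -1.     0.005]
[293.29852225 187.5561308 ]
201 [-0.33 -0.08 -0.03]
195 [-0.53 -0.73 -0.03]
189 [-0.67 -1.39 -0.02]
183 [-0.74 -2.07 -0.02]
177 [-0.74 -2.75 -0.02]
171 [-0.66 -3.43 -0.01]
165 [-0.52 -4.09 -0.01]
159 [-0.3  -4.74 -0.  ]
153 [-0.02 -5.36  0.  ]
147 [ 0.32 -5.95  0.  ]
141 [ 0.72 -6.49  0.01]
135 [ 1.18 -7.    0.01]
129 [ 1.69 -7.45  0.02]
123 [ 2.24 -7.85  0.02]
117 [ 2.83 -8.18  0.03]
111 [ 3.46 -8.46  0.03]
105 [ 4.1  -8.66  0.03]
99 [ 4.77 -8.8   0.04]
93 [ 5.45 -8.87  0.04]
87 [ 6.13 -8.87  0.04]
81 [ 6.8  -8.79  0.05]
75 [ 7.47 -8.65  0.05]
69 [ 8.11 -8.43  0.05]
63 [ 8.73 -8.15  0.05]
57 [ 9.32 -7.81  0.05]
51 [ 9.87 -7.41  0.05]
45 [10.37 -6.95  0.05]
```

>>> carry_out --motion '[[[1, -0.5, -0.7, 0, 0, 0, 0], [1, -0.7, -1.4, 0, 0, 0, 0], [1, -0.7, -2.1, 0, 0, 0, 0], [1, -0.7, -2.75, 0, 0, 0, 0], [1, -0.7, -3.4, 0, 0, 0, 0]]]'

```text
time_s: 7.65
tool_pos: [603.7, 28.8, 106.9]
orientation: [1.078, -1.563, 2.065]
wrist_force: [1.0, -11.1, 1.2]
gripper_width: -0.3
grasp_force: 4.7
```

>>> carry_out --motion '[[[1, 0.1, -0.7, 0, 0, 0, 0], [1, 0.4, -1.3, 0, 0, 0, 0], [1, 0.65, -1.9, 0, 0, 0, 0], [1, 1, -2.5, 0, 0, 0, 0], [1, 1.4, -3.1, 0, 0, 0, 0]]]'

```text
time_s: 8.15
tool_pos: [603.0, 59.9, 119.4]
orientation: [1.659, -1.564, 1.484]
wrist_force: [1.4, -10.0, -5.0]
gripper_width: 0.0
grasp_force: 4.8
```

Run:
```python
from h import *
p,R=st();print("ang",np.degrees(np.arctan2(p[1]-19.5,p[2]-172)),np.hypot(p[1]-19.5,p[2]-172))
```

```text
t 8.15 q [ 0.204  1.062  2.399  3.355  1.883 -1.511] p [603.   59.9 119.4] rpy [ 1.659 -1.564  1.484] F [  1.4 -10.   -5. ] w 0.0
toolz [ 1.     0.001 -0.001] tooly [ 0.001 -1.     0.007]
ang 142.48758837711932 66.27264654111916
```

>>> carry_out --motion '[[[1, 0.46, -0.5, 0, 0, 0, 0], [1, 0.97, -0.95, 0, 0, 0, 0], [1, 1.5, -1.35, 0, 0, 0, 0], [1, 2.1, -1.7, 0, 0, 0, 0], [1, 2.75, -1.95, 0, 0, 0, 0]]]'

```text
time_s: 8.65
tool_pos: [602.8, 80.3, 145.9]
orientation: [2.017, -1.564, 1.128]
wrist_force: [3.8, -5.1, -9.4]
gripper_width: -0.1
grasp_force: 4.8
```

>>> carry_out --motion '[[[1, 0.65, -0.2, 0, 0, 0, 0], [1, 1.3, -0.35, 0, 0, 0, 0], [1, 2, -0.4, 0, 0, 0, 0], [1, 2.65, -0.4, 0, 0, 0, 0], [1, 3.35, -0.35, 0, 0, 0, 0]]]'

```text
time_s: 9.15
tool_pos: [602.6, 84.9, 180.6]
orientation: [1.706, -1.565, 1.443]
wrist_force: [-2.1, 0.0, -12.4]
gripper_width: -0.1
grasp_force: 5.4
```

>>> carry_out --motion '[[[1, 0.3, 0.1, 0, 0, 0, 0], [1, 0.65, 0.15, 0, 0, 0, 0], [1, 1, 0.25, 0, 0, 0, 0], [1, 1.3, 0.35, 0, 0, 0, 0], [1, 1.3, 0.35, 0, 0, 0, 0]]]'

```text
time_s: 9.65
tool_pos: [603.7, 81.0, 195.8]
orientation: [0.682, -1.563, 2.466]
wrist_force: [-4.0, 3.2, -8.8]
gripper_width: 0.1
grasp_force: 4.1
```

Run:
```python
from h import *
p,R=st();print("ang",np.degrees(np.arctan2(p[1]-19.5,p[2]-172)),np.hypot(p[1]-19.5,p[2]-172))
for n in("scene","top"): cv2.imwrite(f"pics/{n}3raw.png",ctrl.capture(n)[:,:,::-1])
a=cv2.imread("pics/scene3raw.png")[100:260,200:400];b=cv2.imread("pics/top3raw.png")[90:250,150:350]
cv2.imwrite("pics/c3.png",cv2.resize(np.hstack([a,b]),(800,320),interpolation=cv2.INTER_CUBIC))
```

```text
t 9.65 q [ 0.27   0.838  2.453  3.408  1.721 -1.536] p [603.7  81.  195.8] rpy [ 0.682 -1.563  2.466] F [-4.   3.2 -8.8] w 0.1
toolz [1.    0.006 0.006] tooly [ 0.006 -1.     0.005]
ang 68.81683003467492 65.99742173292114
```

View pics/c3.png

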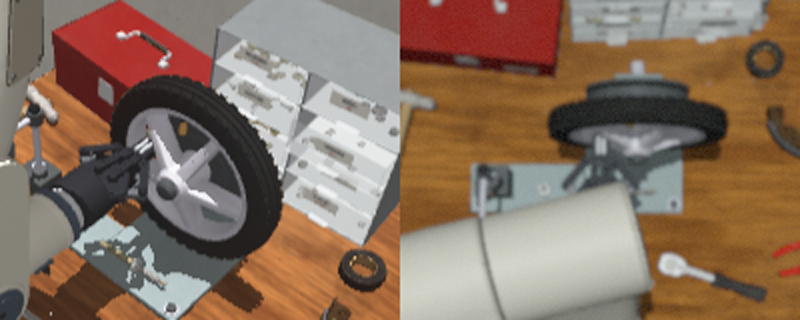

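Scene view now shows the wheel, with the valve's brass at panel (182,128), i.e. raw about (291,164). I'll measure it by colour.

```bash
cat >> h.py <<'E'
def valve(im,box=(262,140,320,190)):
    x0,y0,x1,y1=box;hsv=cv2.cvtColor(im[y0:y1,x0:x1],cv2.COLOR_BGR2HSV)
    m=cv2.inRange(hsv,(12,90,60),(32,255,255));n,l,s,c=cv2.connectedComponentsWithStats(m)
    ex=np.array([np.cos(.016),np.sin(.016),0]);ey=np.array([-ex[1],ex[0],0])
    for i in range(1,n):
        if s[i,4]<3: continue
        u,v=c[i]+[x0,y0]
        for O in([638,19.5,172],[634,19.5,172]):
            X=plane("scene",u,v,np.array(O)-12*ex,ex)-O;y=X@ey;print(s[i,4],(u.round(1),v.round(1)),"y,z",y.round(1),X[2].round(1),"r",np.hypot(y,X[2]).round(1),"ang",np.degrees(np.arctan2(y,X[2])).round(1))
E
python3 - <<'E'
from h import *
valve(cv2.imread("pics/scene3raw.png"))
print([proj("scene",np.array([638,19.5,172])+d) for d in([-12,0,80],[-12,0,95])])
E
```

```text
29 (np.float64(291.0), np.float64(164.0)) y,z 18.1 76.6 r 78.8 ang 13.3
29 (np.float64(291.0), np.float64(164.0)) y,z 15.2 81.0 r 82.4 ang 10.7
[array([296.30882166, 166.19467731]), array([296.82053802, 161.98668339])]
```

Brass found at r of about 80 mm as expected, with about 12° still to go. I'll push slowly, back off 4 mm, and look.

>>> carry_out --motion '[[[1, 0.25, 0.1, 0, 0, 0, 0], [1, 0.5, 0.22, 0, 0, 0, 0], [1, 0.75, 0.35, 0, 0, 0, 0], [1, 1, 0.5, 0, 0, 0, 0], [1, 1.15, 0.58, 0, 0, 0, 0]]]'

```text
time_s: 10.25
tool_pos: [603.6, 75.2, 206.9]
orientation: [0.797, -1.564, 2.351]
wrist_force: [-0.8, 5.8, -8.9]
gripper_width: 0.1
grasp_force: 4.8
```

>>> carry_out --motion '[[[1, 0, 0, 0, 0, 0, 0], [1, -0.2, -0.1, 0, 0, 0, 0], [1, -0.5, -0.2, 0, 0, 0, 0], [1, -0.5, -0.2, 0, 0, 0, 0], [1, -0.5, -0.2, 0, 0, 0, 0]]]'

```text
time_s: 10.75
tool_pos: [603.7, 77.0, 201.9]
orientation: [0.722, -1.563, 2.425]
wrist_force: [0.6, -0.6, 0.0]
gripper_width: -0.4
grasp_force: 0.0
```

Run:
```python
from h import *
p,R=st();print("ang",np.degrees(np.arctan2(p[1]-19.5,p[2]-172)),np.hypot(p[1]-19.5,p[2]-172))
im=np.mean([ctrl.capture("scene").astype(float) for _ in range(4)],0).astype(np.uint8)[:,:,::-1].copy();cv2.imwrite("pics/s4raw.png",im)
valve(im)
cv2.imwrite("pics/s4.png",cv2.resize(im[130:235,245:350],(600,600),interpolation=cv2.INTER_CUBIC))
```

```text
t 10.75 q [ 0.258  0.819  2.459  3.396  1.708 -1.542] p [603.7  77.  201.9] rpy [ 0.722 -1.563  2.425] F [ 0.6 -0.6  0. ] w -0.4
toolz [1.    0.005 0.006] tooly [ 0.005 -1.     0.005]
ang 62.50700885929676 64.81591852073754
26 (np.float64(295.7), np.float64(166.7)) y,z 1.9 77.3 r 77.3 ang 1.4
26 (np.float64(295.7), np.float64(166.7)) y,z -0.9 81.7 r 81.7 ang -0.7
```

View pics/s4.png

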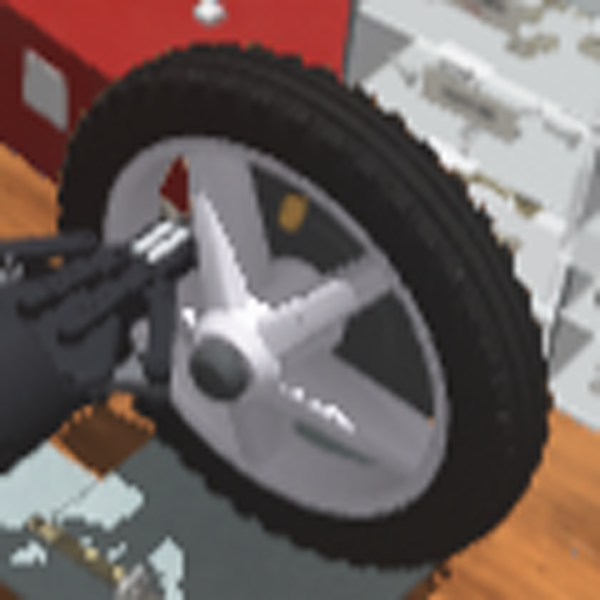

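Valve brass is at crop (293,212), almost at top. I'll check with the tip point (x -12, r 71), and with the two upper spokes' outer ends, which must be at equal height.

Run:
```python
from h import *
im=cv2.imread("pics/s4raw.png");hsv=cv2.cvtColor(im,cv2.COLOR_BGR2HSV)[158:176,286:306]
m=cv2.inRange(hsv,(10,80,40),(34,255,255))
for r,row in enumerate(m): 
    xs=np.where(row)[0]+286
    if len(xs): print(158+r,xs)
ex=np.array([np.cos(.016),np.sin(.016),0]);ey=np.array([-ex[1],ex[0],0]);O=np.array([637,19.5,172])
def q(nm,u,v,d):
    X=plane("scene",u,v,O+d*ex,ex)-O;y=X@ey;print(nm,d,y.round(1),X[2].round(1),"r",np.hypot(y,X[2]).round(1),"ang",np.degrees(np.arctan2(y,X[2])).round(1))
g=lambda u,v:(245+u/5.714,130+v/5.714)
for d in(-12,-6,0): q("tip",*g(286,228),d);q("brass top",*g(298,198),d)
for d in(-17,0):
    q("spokeL outer c",*g(232,152),d);q("spokeR outer c",*g(383,273),d);q("rim right",*g(450,420),d);q("rim left",*g(104,225),d);q("rim top",*g(210,137),d);q("rim bot",*g(350,518),d)
```

```text
164 [295 296 297 298]
165 [294 295 296 297 298]
166 [294 295 296 297 298]
167 [294 295 296 297 298]
168 [294 295 296 297]
169 [294 295 296 297]
170 [295 296]
tip -12 2.1 66.0 r 66.0 ang 1.8
brass top -12 -2.6 87.9 r 88.0 ang -1.7
tip -6 6.2 59.3 r 59.6 ang 6.0
brass top -6 1.5 81.4 r 81.5 ang 1.0
tip 0 10.3 52.6 r 53.6 ang 11.1
brass top 0 5.5 75.0 r 75.2 ang 4.2
spokeL outer c -17 33.9 97.2 r 102.9 ang 19.2
spokeR outer c -17 -56.9 79.5 r 97.8 ang -35.6
rim right -17 -105.2 16.9 r 106.6 ang -80.9
rim left -17 111.0 1.2 r 111.0 ang 89.4
rim top -17 47.5 98.3 r 109.1 ang 25.8
rim bot -17 -61.5 -91.3 r 110.1 ang -146.0
spokeL outer c 0 46.5 78.9 r 91.6 ang 30.5
spokeR outer c 0 -46.8 60.8 r 76.7 ang -37.6
rim right 0 -96.5 -3.5 r 96.5 ang -92.1
rim left 0 125.7 -19.7 r 127.2 ang 98.9
rim top 0 60.4 80.1 r 100.3 ang 37.0
rim bot 0 -51.5 -114.6 r 125.7 ang -155.8
```

Run:
```python
from h import *
ex=np.array([np.cos(.016),np.sin(.016),0]);ey=np.array([-ex[1],ex[0],0]);O=np.array([637,19.5,172])
g=lambda P:proj("scene",O+P[0]*ex+P[1]*ey+[0,0,P[2]])
f=lambda P:((g(P)-[245,130])*5.714).round()
# predicted crop pixels of spoke front/back edge points if valve exactly up
for a in(36,-36,180,-108,108):
    A=np.radians(a)
    for r,x,hw in((40,-36,10),(95,-18,7.5),(95,11,7.5)):
        print(a,r,x,[f((x,r*np.sin(A)+s*hw*np.cos(A),r*np.cos(A)-s*hw*np.sin(A))).tolist() for s in(-1,0,1)])
print("valve tip",f((-12,0,71)),"r80",f((-12,0,80)),"cap",f((-64,0,0)))
```

```text
36 40 -36 [[228.0, 282.0], [214.0, 283.0], [200.0, 283.0]]
36 95 -18 [[203.0, 163.0], [192.0, 164.0], [182.0, 165.0]]
36 95 11 [[242.0, 134.0], [231.0, 136.0], [221.0, 137.0]]
-36 40 -36 [[302.0, 348.0], [290.0, 331.0], [278.0, 314.0]]
-36 95 -18 [[389.0, 291.0], [379.0, 277.0], [370.0, 264.0]]
-36 95 11 [[427.0, 259.0], [417.0, 245.0], [408.0, 232.0]]
180 40 -36 [[225.0, 399.0], [241.0, 409.0], [256.0, 419.0]]
180 95 -18 [[244.0, 453.0], [255.0, 461.0], [266.0, 468.0]]
180 95 11 [[279.0, 424.0], [290.0, 431.0], [301.0, 438.0]]
-108 40 -36 [[298.0, 420.0], [305.0, 410.0], [312.0, 400.0]]
-108 95 -18 [[404.0, 476.0], [410.0, 469.0], [416.0, 462.0]]
-108 95 11 [[440.0, 444.0], [446.0, 437.0], [452.0, 430.0]]
108 40 -36 [[182.0, 316.0], [186.0, 333.0], [190.0, 349.0]]
108 95 -18 [[128.0, 276.0], [131.0, 288.0], [133.0, 300.0]]
108 95 11 [[164.0, 248.0], [167.0, 260.0], [170.0, 272.0]]
valve tip [290. 222.] r80 [292. 208.] cap [209. 384.]
```

Predicted and seen hub features differ by a few mm, so I'll fit the rim's edge circle in the unobstructed first picture to tie down the axle.

Run:
```python
from h import *
im=cv2.imread("pics/scene0raw.png");x0,y0=245,130
c=cv2.resize(im[y0:y0+105,x0:x0+105],None,fx=6,fy=6,interpolation=cv2.INTER_CUBIC)
g=cv2.cvtColor(c,cv2.COLOR_BGR2GRAY).astype(float);k=6
cen=np.array([275,325])/5.714*6;pts=[];pt2=[]
# radial rays from outside inward: outer silhouette unsure; find dark->light step of rim inside tyre
for a in np.arange(0,360,4):
    d=np.array([np.cos(np.radians(a)),np.sin(np.radians(a))])
    prof=[];R=np.arange(90,330)
    for r in R:
        p=cen+d*r
        prof.append(g[int(p[1]),int(p[0])] if 0<=p[0]<629 and 0<=p[1]<629 else np.nan)
    prof=np.array(prof)
    # first long (>=45 px) run of dark after
    dk=prof<72
    for i in range(len(R)-45):
        if dk[i:i+45].all():
            if i>0: pts.append(cen+d*R[i])
            break
pts=np.array(pts,np.float32)
for _ in range(4):
    e=cv2.fitEllipse(pts);(cx,cy),(A,B),an=e;t=np.radians(an)
    Q=(pts-[cx,cy])@np.array([[np.cos(t),-np.sin(t)],[np.sin(t),np.cos(t)]]);res=np.hypot(Q[:,0]*2/A,Q[:,1]*2/B)-1
    pts=pts[abs(res)<max(.02,2*np.std(res)*.8)]
print(len(pts),e,"rms",res.std())
t_=np.linspace(0,2*np.pi,72,endpoint=False);t=np.radians(an)
E=np.c_[A/2*np.cos(t_),B/2*np.sin(t_)]@np.array([[np.cos(t),np.sin(t)],[-np.sin(t),np.cos(t)]])+[cx,cy]
ex=np.array([np.cos(.016),np.sin(.016),0]);ey=np.array([-ex[1],ex[0],0])
for X in(610,615,620,625,630,635,640):
    P=np.array([plane("scene",x0+(u+.5)/k-.5,y0+(v+.5)/k-.5,[X,19.5,172],ex) for u,v in E])-[X,19.5,172]
    y=P@ey;z=P[:,2];s=np.linalg.lstsq(np.c_[2*y,2*z,np.ones(72)],y*y+z*z,rcond=None)[0]
    r=np.hypot(y-s[0],z-s[1]);print(X,"centre y,z",s[:2].round(1),"r",r.mean().round(1),"std",r.std().round(2))
```

```text
49 ((289.711181640625, 343.44525146484375), (274.5567626953125, 468.0790710449219), 140.98287963867188) rms 0.004223654387226399
610 centre y,z [-3.1 10.6] r 108.1 std 0.52
615 centre y,z [0.5 4.5] r 109.0 std 0.52
620 centre y,z [ 4.  -1.7] r 109.9 std 0.52
625 centre y,z [ 7.5 -7.8] r 110.8 std 0.53
630 centre y,z [ 11.1 -14. ] r 111.7 std 0.53
635 centre y,z [ 14.6 -20.1] r 112.5 std 0.54
640 centre y,z [ 18.1 -26.3] r 113.4 std 0.54
```

The rim circle comes out at x of about 618.6 (-19, as given) and is centred 3 mm left of my axle in this view. So the valve is about 1.5° past the top, to the right. I'll nudge the lower left spoke down a little from above.

>>> carry_out --motion '[[[1, -0.6, -0.3, 0, 0, 0, 0], [1, -1.2, -0.5, 0, 0, 0, 0], [1, -1.8, -0.65, 0, 0, 0, 0], [1, -2.2, -0.73, 0, 0, 0, 0], [1, -2.4, -0.73, 0, 0, 0, 0]]]'

```text
time_s: 11.45
tool_pos: [603.5, 84.6, 176.5]
orientation: [1.051, -1.565, 2.097]
wrist_force: [-0.4, -0.7, 0.2]
gripper_width: 0.1
grasp_force: 0.0
```

>>> carry_out --motion '[[[1, -0.05, 0, 0, 0, 0, 0], [1, -0.1, 0, 0, 0, 0, 0], [1, -0.15, 0, 0, 0, 0, 0], [1, -0.2, 0, 0, 0, 0, 0], [1, -0.2, 0, 0, 0, 0, 0]]]'

```text
time_s: 11.95
tool_pos: [603.6, 84.2, 175.8]
orientation: [0.787, -1.564, 2.36]
wrist_force: [-1.8, 0.5, 1.7]
gripper_width: 0.4
grasp_force: 0.9
```

```bash
cat >> h.py <<'E'
def look(f,n=4):
    im=np.mean([ctrl.capture("scene").astype(float) for _ in range(n)],0).astype(np.uint8)[:,:,::-1].copy();cv2.imwrite(f,im)
    valve(im);
E
python3 - <<'E'
from h import *
st();look("pics/s5raw.png")
E
```

```text
t 11.95 q [ 0.281  0.898  2.437  3.422  1.762 -1.522] p [603.6  84.2 175.8] rpy [ 0.787 -1.564  2.36 ] F [-1.8  0.5  1.7] w 0.4
toolz [1.    0.006 0.005] tooly [ 0.006 -1.     0.005]
26 (np.float64(295.7), np.float64(166.7)) y,z 1.9 77.3 r 77.3 ang 1.4
26 (np.float64(295.7), np.float64(166.7)) y,z -0.9 81.7 r 81.7 ang -0.7
```

Contact is just starting (about 2 N), so I'll push about 2.5 mm more.

>>> carry_out --motion '[[[1, -0.05, 0, 0, 0, 0, 0], [1, -0.1, 0, 0, 0, 0, 0], [1, -0.15, 0, 0, 0, 0, 0], [1, -0.2, 0, 0, 0, 0, 0], [1, -0.25, 0, 0, 0, 0, 0]]]'

```text
time_s: 12.65
tool_pos: [603.6, 84.2, 174.8]
orientation: [0.514, -1.561, 2.633]
wrist_force: [-5.8, -1.2, 11.1]
gripper_width: -0.2
grasp_force: 5.0
```

Run:
```python
from h import *
st();look("pics/s6raw.png")
```

```text
t 12.65 q [ 0.281  0.905  2.435  3.423  1.771 -1.521] p [603.6  84.2 174.8] rpy [ 0.514 -1.561  2.633] F [-5.8 -1.2 11.1] w -0.2
toolz [1.    0.005 0.009] tooly [ 0.005 -1.     0.005]
23 (np.float64(295.4), np.float64(166.6)) y,z 3.0 76.9 r 77.0 ang 2.2
23 (np.float64(295.4), np.float64(166.6)) y,z 0.2 81.3 r 81.3 ang 0.1
```

>>> carry_out --motion '[[[1, -0.02, 0, 0, 0, 0, 0], [1, -0.06, 0, 0, 0, 0, 0], [1, -0.06, 0, 0, 0, 0, 0], [1, 0.3, 0, 0, 0, 0, 0], [1, 0.7, 0, 0, 0, 0, 0]]]'

```text
time_s: 13.35
tool_pos: [603.5, 84.4, 179.5]
orientation: [1.141, -1.565, 2.006]
wrist_force: [0.0, -0.2, -0.0]
gripper_width: -0.3
grasp_force: 0.0
```

Run:
```python
from h import *
st();look("pics/s7raw.png")
```

```text
t 13.35 q [ 0.281  0.884  2.441  3.422  1.75  -1.525] p [603.5  84.4 179.5] rpy [ 1.141 -1.565  2.006] F [ 0.  -0.2 -0. ] w -0.3
toolz [1.    0.006 0.002] tooly [ 0.006 -1.     0.005]
26 (np.float64(295.2), np.float64(166.3)) y,z 3.6 77.3 r 77.4 ang 2.6
26 (np.float64(295.2), np.float64(166.3)) y,z 0.8 81.7 r 81.7 ang 0.5
```

The wheel is set. Now retract, rise and start the wrist turn back for the gauge.

>>> carry_out --motion '[[[1, 0, 0, -1, 0, 0, 0], [1, 0, 0, -2, 0, 0, 0], [1, 0, 0, -3, 0, 0, 0], [1, 0, 0, -4, 0, 0, 0], [1, 1, 0, -5, 0, 0, 0]]]'

```text
time_s: 14.05
tool_pos: [552.5, 84.1, 188.7]
orientation: [1.3, -1.565, 1.847]
wrist_force: [0.6, -0.9, 0.4]
gripper_width: -0.2
grasp_force: 0.0
```

>>> carry_out --motion '[[[1, 4, 0, 0, 0, 0, 0], [1, 8, 0, 0, 0, 0, 0], [1, 12, 0, 0, 0, 0, 0], [1, 16, 0, 0, 0, 0, 0], [1, 20, 0, 0, 0, 0, 0]]]'

```text
time_s: 14.55
tool_pos: [551.5, 84.9, 387.4]
orientation: [1.145, -1.565, 2.003]
wrist_force: [0.7, 0.5, 0.4]
gripper_width: 0.2
grasp_force: 0.0
```

>>> carry_out --motion '[[[1, 2, 0, 0, 0, 0, 0], [1, 4, 0, 0, 0, 0, 0], [1, 6, 0, 0, 0, 0, 0], [1, 8, 0, 0, 0, 0, 0], [1, 8, 0, 0, 0, 0, 0]]]'

```text
time_s: 15.05
tool_pos: [551.7, 85.4, 469.7]
orientation: [0.317, -1.561, 2.83]
wrist_force: [0.7, 0.5, 0.1]
gripper_width: -0.3
grasp_force: 0.0
```

Run:
```python
from h import *
p,R=st(); w=p-325*R.as_matrix()[:,2]
for a in range(8,41,8):
    T=Ro.from_rotvec([0,0,np.radians(a)])*R; P=w+325*T.as_matrix()[:,2]
    print((R.inv().apply(P-p)/10).round(1),(R.inv()*T).as_rotvec(degrees=True).round(1))
```

```text
t 15.05 q [ 0.345 -0.113  2.472  3.6    0.852 -1.891] p [551.7  85.4 469.7] rpy [ 0.317 -1.561  2.83 ] F [0.7 0.5 0.1] w -0.3
toolz [1.    0.005 0.009] tooly [ 0.005 -1.     0.003]
[ 0.  -4.5 -0.3] [8.  0.  0.1]
[ 0.  -9.  -1.3] [16.   0.   0.1]
[  0.1 -13.2  -2.8] [24.   0.1  0.2]
[  0.1 -17.2  -4.9] [32.   0.1  0.3]
[  0.1 -20.9  -7.6] [40.   0.1  0.4]
```

>>> carry_out --motion '[[[1, 0, -4.5, -0.3, 8, 0, 0], [1, 0, -9, -1.3, 16, 0, 0], [1, 0, -13.2, -2.8, 24, 0, 0], [1, 0, -17.2, -4.9, 32, 0, 0], [1, 0, -20.9, -7.6, 40, 0, 0]]]'

```text
time_s: 15.55
tool_pos: [473.4, 295.7, 463.0]
orientation: [2.317, -1.566, 1.535]
wrist_force: [0.7, 0.9, 0.9]
gripper_width: 0.2
grasp_force: 0.0
```

>>> carry_out --motion '[[[1, 0, -4.5, -0.3, 8, 0, 0], [1, 0, -9, -1.3, 16, 0, 0], [1, 0, -13.2, -2.8, 24, 0, 0], [1, 0, -17.2, -4.9, 32, 0, 0], [1, 0, -20.9, -7.6, 40, 0, 0]]]'

```text
time_s: 16.05
tool_pos: [279.2, 404.6, 462.3]
orientation: [-3.079, -1.565, 1.347]
wrist_force: [-0.1, 0.6, 0.9]
gripper_width: -0.0
grasp_force: 0.0
```

Run:
```python
from h import *
p,R=st(); z=R.as_matrix()[:,2]
ax=np.cross(z,[0,0,-1]);ax/=np.linalg.norm(ax)
print("axis",ax)
T=Ro.from_rotvec(ax*np.pi/2)*R
to([470,310,330],T)
M=T.as_matrix();print(M.round(2))
```

```text
t 16.05 q [ 0.352 -0.107  2.476  1.95   1.216 -0.865] p [279.2 404.6 462.3] rpy [-3.079 -1.565  1.347] F [-0.1  0.6  0.9] w -0.0
toolz [ 0.161  0.987 -0.006] tooly [ 0.987 -0.161 -0.   ]
axis [-0.98701396  0.16063452  0.        ]
t 16.05 q [ 0.352 -0.107  2.476  1.95   1.216 -0.865] p [279.2 404.6 462.3] rpy [-3.079 -1.565  1.347] F [-0.1  0.6  0.9] w -0.0
toolz [ 0.161  0.987 -0.006] tooly [ 0.987 -0.161 -0.   ]
shift cm [-13.26  20.36  -6.19] rot deg [ -0. -90.   0.]
[[ 0.16  0.99 -0.  ]
 [ 0.99 -0.16 -0.01]
 [-0.01  0.   -1.  ]]
```

>>> carry_out --motion '[[[1, -0.4, 1.2, -0.6, 0, -8, 0], [1, -0.8, 2.4, -1.2, 0, -16, 0], [1, -1.2, 3.6, -1.8, 0, -24, 0], [1, -1.6, 4.8, -2.4, 0, -32, 0], [1, -2, 6, -3, 0, -40, 0]]]'

```text
time_s: 16.55
tool_pos: [335.9, 363.1, 442.7]
orientation: [3.139, -0.861, 1.402]
wrist_force: [0.1, -0.3, -0.5]
gripper_width: -0.5
grasp_force: 0.0
```

```bash
cat >> h.py <<'E'
Td=Ro.from_matrix(np.array([[.16,.987,0],[.987,-.16,0],[0,0,-1]]))
E
python3 - <<'E'
from h import *
to([470,310,330],Td)
E
```

```text
t 16.55 q [ 0.387 -0.253  2.098  0.892  0.971  0.152] p [335.9 363.1 442.7] rpy [ 3.139 -0.861  1.402] F [ 0.1 -0.3 -0.5] w -0.5
toolz [ 0.13   0.747 -0.652] tooly [ 0.985 -0.17   0.002]
shift cm [-10.49  14.1    5.12] rot deg [  0.3 -49.3  -0.5]
```

>>> carry_out --motion '[[[1, -1.2, 2, 0.7, 0, -8, 0], [1, -2.5, 4, 1.4, 0, -16, 0], [1, -4, 6, 2.1, 0, -24, 0], [1, -5.5, 8, 2.8, 0, -32, 0], [1, -7, 10, 3.5, 0, -40, 0]]]'

```text
time_s: 17.05
tool_pos: [431.8, 328.2, 366.7]
orientation: [3.139, -0.161, 1.401]
wrist_force: [-1.0, 0.1, 0.1]
gripper_width: -0.0
grasp_force: 0.0
```

Run:
```python
from h import *
to([505,300,250],Td)
for n in("scene","top"): cv2.imwrite(f"pics/{n}8raw.png",ctrl.capture(n)[:,:,::-1])
a=cv2.imread("pics/scene8raw.png")[110:260,150:350];b=cv2.imread("pics/top8raw.png")[120:270,130:330]
cv2.imwrite("pics/c8.png",cv2.resize(np.hstack([a,b]),(800,300),interpolation=cv2.INTER_CUBIC))
valve(cv2.imread("pics/scene8raw.png"))
```

```text
t 17.05 q [0.578 0.069 1.742 0.124 1.221 0.712] p [431.8 328.2 366.7] rpy [ 3.139 -0.161  1.401] F [-1.   0.1  0.1] w -0.0
toolz [ 0.029  0.158 -0.987] tooly [ 0.986 -0.169  0.002]
shift cm [-3.39  7.66 11.29] rot deg [ 0.2 -9.2 -0.5]
26 (np.float64(295.2), np.float64(166.3)) y,z 3.6 77.3 r 77.4 ang 2.6
26 (np.float64(295.2), np.float64(166.3)) y,z 0.8 81.7 r 81.7 ang 0.5
```

View pics/c8.png

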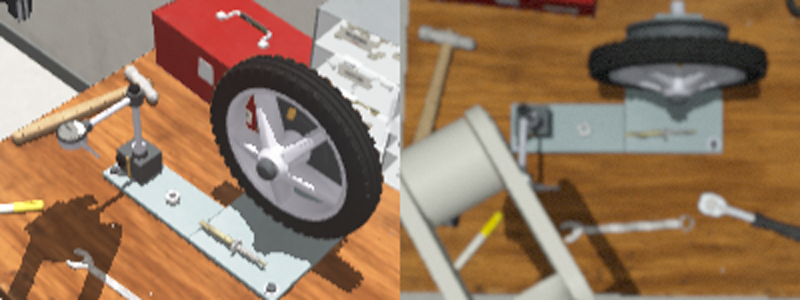

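The wheel is clear, with the valve unchanged at the top. The gauge rod still points to the robot at y of about 263. Descending to its left.

>>> carry_out --motion '[[[1, -0.7, 1.5, 2, 0, -2, 0], [1, -1.4, 3, 4, 0, -4, 0], [1, -2.1, 4.5, 6.5, 0, -6, 0], [1, -2.8, 6, 9, 0, -8, 0], [1, -3.4, 7.7, 11.3, 0, -9.2, 0]]]'

```text
time_s: 17.65
tool_pos: [504.5, 301.2, 249.5]
orientation: [3.141, -0.007, 1.401]
wrist_force: [-0.6, 0.5, -0.1]
gripper_width: -0.3
grasp_force: 0.0
```

Run:
```python
from h import *
to([500,300,172],Td)
```

```text
t 17.65 q [0.533 0.294 1.72  0.006 1.123 0.7  ] p [504.5 301.2 249.5] rpy [ 3.141 -0.007  1.401] F [-0.6  0.5 -0.1] w -0.3
toolz [ 0.002  0.007 -1.   ] tooly [ 0.986 -0.169  0.   ]
shift cm [-0.25 -0.43  7.75] rot deg [ 0.  -0.4 -0.5]
```

>>> carry_out --motion '[[[1, 0, 0, 1.6, 0, 0, 0], [1, 0, 0, 3.2, 0, 0, 0], [1, 0, 0, 4.8, 0, 0, 0], [1, 0, -0.2, 6.4, 0, 0, 0], [1, 0, -0.4, 7.8, 0, 0, 0]]]'

```text
time_s: 18.15
tool_pos: [500.8, 302.5, 172.0]
orientation: [3.141, -0.008, 1.401]
wrist_force: [0.5, -0.0, 0.3]
gripper_width: 0.5
grasp_force: 0.0
```

Run:
```python
from h import *
p,R=st()
for a in range(0,92,6):
    t=np.radians(a);P=np.array([559-60*np.cos(t)-20*np.sin(t),262-60*np.sin(t)+20*np.cos(t),172]);print(a,P.round(0),(R.inv().apply(P-p)/10).round(2))
```

```text
t 18.15 q [0.538 0.374 1.795 0.007 0.966 0.704] p [500.8 302.5 172. ] rpy [ 3.141 -0.008  1.401] F [ 0.5 -0.   0.3] w 0.5
toolz [ 0.002  0.008 -1.   ] tooly [ 0.986 -0.169  0.001]
0 [499. 282. 172.] [-2.05  0.17 -0.01]
6 [497. 276. 172.] [-2.71  0.11 -0.02]
12 [496. 269. 172.] [-3.37  0.11 -0.02]
18 [496. 262. 172.] [-4.03  0.18 -0.03]
24 [496. 256. 172.] [-4.67  0.32 -0.03]
30 [497. 249. 172.] [-5.3   0.53 -0.04]
36 [499. 243. 172.] [-5.91  0.8  -0.04]
42 [501. 237. 172.] [-6.48  1.14 -0.05]
48 [504. 231. 172.] [-7.01  1.53 -0.05]
54 [508. 225. 172.] [-7.5   1.98 -0.06]
60 [512. 220. 172.] [-7.94  2.47 -0.06]
66 [516. 215. 172.] [-8.33  3.01 -0.06]
72 [521. 211. 172.] [-8.66  3.58 -0.06]
78 [527. 207. 172.] [-8.92  4.19 -0.06]
84 [533. 204. 172.] [-9.12  4.82 -0.07]
90 [539. 202. 172.] [-9.26  5.47 -0.07]
```

>>> carry_out --motion '[[[1, -1.2, 0.1, 0, 0, 0, 0], [1, -2.1, 0.1, 0, 0, 0, 0], [1, -3, 0.1, 0, 0, 0, 0], [1, -3.9, 0.2, 0, 0, 0, 0], [1, -4.7, 0.3, 0, 0, 0, 0]]]'

```text
time_s: 18.65
tool_pos: [499.0, 256.7, 174.9]
orientation: [3.134, -0.013, 1.401]
wrist_force: [0.7, 6.8, 0.4]
gripper_width: 0.1
grasp_force: 2.5
```

>>> carry_out --motion '[[[1, -0.63, 0.21, 0, 0, 0, 0], [1, -1.24, 0.48, 0, 0, 0, 0], [1, -1.8, 0.82, 0, 0, 0, 0], [1, -2.34, 1.2, 0, 0, 0, 0], [1, -2.83, 1.66, 0, 0, 0, 0]]]'

```text
time_s: 19.15
tool_pos: [509.8, 225.8, 174.5]
orientation: [3.136, -0.012, 1.401]
wrist_force: [-2.4, 4.3, 1.5]
gripper_width: 0.4
grasp_force: 2.1
```

>>> carry_out --motion '[[[1, -0.44, 0.5, 0, 0, 0, 0], [1, -0.83, 1.03, 0, 0, 0, 0], [1, -1.16, 1.6, 0, 0, 0, 0], [1, -1.42, 2.2, 0, 0, 0, 0], [1, -1.42, 2.2, 0, 0, 0, 0]]]'

```text
time_s: 19.65
tool_pos: [529.7, 207.4, 173.2]
orientation: [3.136, -0.009, 1.401]
wrist_force: [-0.8, 0.1, -0.8]
gripper_width: 0.1
grasp_force: 0.0
```

Run:
```python
from h import *
st()
for n in("scene","top"): cv2.imwrite(f"pics/{n}9raw.png",ctrl.capture(n)[:,:,::-1])
a=cv2.imread("pics/scene9raw.png")[110:260,150:350];b=cv2.imread("pics/top9raw.png")[120:270,130:330]
cv2.imwrite("pics/c9.png",cv2.resize(np.hstack([a,b]),(800,300),interpolation=cv2.INTER_CUBIC))
```

```text
t 19.65 q [0.368 0.349 1.832 0.006 0.952 0.534] p [529.7 207.4 173.2] rpy [ 3.136 -0.009  1.401] F [-0.8  0.1 -0.8] w 0.1
toolz [ 0.007  0.008 -1.   ] tooly [ 0.986 -0.169  0.005]
```

View pics/c9.png

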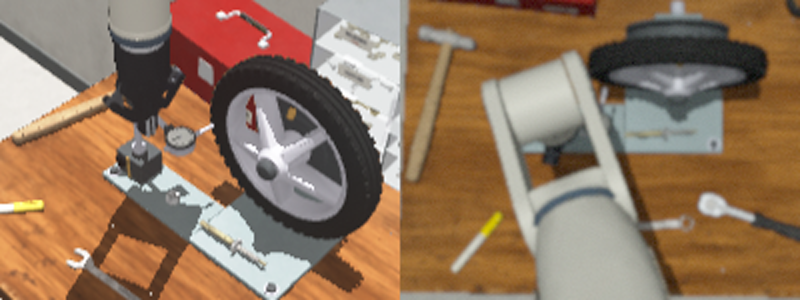

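Gauge dial (scene panel 180,138) is close to the wheel, with its plunger towards the tyre. I'll push on to the stop, watching the force.

>>> carry_out --motion '[[[1, -0.1, 0.3, 0, 0, 0, 0], [1, -0.15, 0.5, 0, 0, 0, 0], [1, -0.2, 0.7, 0, 0, 0, 0], [1, -0.2, 0.8, 0, 0, 0, 0], [1, -0.2, 0.9, 0, 0, 0, 0]]]'

```text
time_s: 20.25
tool_pos: [537.1, 204.8, 173.0]
orientation: [3.138, -0.009, 1.402]
wrist_force: [-3.8, 3.2, -0.8]
gripper_width: 0.0
grasp_force: 2.1
```

>>> carry_out --motion '[[[1, 0, 0.05, 0, 0, 0, 0], [1, 0, 0.1, 0, 0, 0, 0], [1, 0, 0.15, 0, 0, 0, 0], [1, 0, 0.2, 0, 0, 0, 0], [1, 0, 0.2, 0, 0, 0, 0]]]'

```text
time_s: 20.75
tool_pos: [538.9, 204.5, 173.0]
orientation: [3.138, -0.009, 1.402]
wrist_force: [-4.7, 3.3, -2.0]
gripper_width: -0.1
grasp_force: 2.5
```

>>> carry_out --motion '[[[1, 0, 0.05, 0, 0, 0, 0], [1, 0, 0.1, 0, 0, 0, 0], [1, 0, 0.15, 0, 0, 0, 0], [1, 0, 0.2, 0, 0, 0, 0], [1, 0, 0.2, 0, 0, 0, 0]]]'

```text
time_s: 21.25
tool_pos: [540.4, 204.3, 172.9]
orientation: [3.139, -0.009, 1.402]
wrist_force: [-8.0, 3.8, -0.4]
gripper_width: 0.0
grasp_force: 3.5
```

>>> carry_out --motion '[[[1, 0, 0.04, 0, 0, 0, 0], [1, 0, 0.08, 0, 0, 0, 0], [1, 0, 0.12, 0, 0, 0, 0], [1, 0, 0.15, 0, 0, 0, 0], [1, 0, 0.15, 0, 0, 0, 0]]]'

```text
time_s: 21.75
tool_pos: [540.6, 204.3, 172.8]
orientation: [3.141, -0.009, 1.401]
wrist_force: [-12.8, 5.9, 2.7]
gripper_width: -0.0
grasp_force: 6.1
```

It's at the stop: the force is rising and it no longer moves. Back off and lift clear.

>>> carry_out --motion '[[[1, 0, -0.5, 0, 0, 0, 0], [1, 0, -1.5, 0, 0, 0, 0], [1, 0, -2.5, 0, 0, 0, 0], [1, 0, -3.5, -1, 0, 0, 0], [1, 0, -4.5, -3, 0, 0, 0]]]'

```text
time_s: 22.25
tool_pos: [496.7, 210.7, 202.7]
orientation: [3.139, -0.008, 1.402]
wrist_force: [0.5, 0.4, -0.0]
gripper_width: 0.1
grasp_force: 0.0
```

>>> carry_out --motion '[[[1, 0, -4, -3, 0, 0, 0], [1, 0, -8, -6, 0, 0, 0], [1, 0.5, -12, -9, 0, 0, 0], [1, 1, -15, -12, 0, 0, 0], [1, 1, -17, -15, 0, 0, 0]]]'

```text
time_s: 22.75
tool_pos: [329.0, 248.4, 354.3]
orientation: [3.136, -0.011, 1.402]
wrist_force: [1.5, 0.7, 0.4]
gripper_width: 0.3
grasp_force: 0.0
```

>>> carry_out --motion '[[[1, 4, 0, -1, 0, 0, 0], [1, 8, 0, -2, 0, 0, 0], [1, 12, 0, -3, 0, 0, 0], [1, 16, 0, -3, 0, 0, 0], [1, 20, 0, -3, 0, 0, 0]]]'

```text
time_s: 23.25
tool_pos: [364.6, 446.7, 385.7]
orientation: [3.135, -0.011, 1.402]
wrist_force: [0.5, -0.9, 0.1]
gripper_width: -0.0
grasp_force: 0.0
```

Run:
```python
from h import *
st();look("pics/s10raw.png");cv2.imwrite("pics/t10raw.png",ctrl.capture("top")[:,:,::-1])
a=cv2.imread("pics/s10raw.png")[130:250,190:350];b=cv2.imread("pics/t10raw.png")[120:240,170:330]
cv2.imwrite("pics/c10.png",cv2.resize(np.hstack([a,b]),(800,300),interpolation=cv2.INTER_CUBIC))
```

```text
t 23.25 q [0.883 0.17  1.578 0.    1.381 1.052] p [364.6 446.7 385.7] rpy [ 3.135 -0.011  1.402] F [ 0.5 -0.9  0.1] w -0.0
toolz [ 0.008  0.01  -1.   ] tooly [ 0.986 -0.168  0.006]
25 (np.float64(295.2), np.float64(166.3)) y,z 3.8 77.4 r 77.5 ang 2.8
25 (np.float64(295.2), np.float64(166.3)) y,z 1.0 81.8 r 81.8 ang 0.7
```

View pics/c10.png

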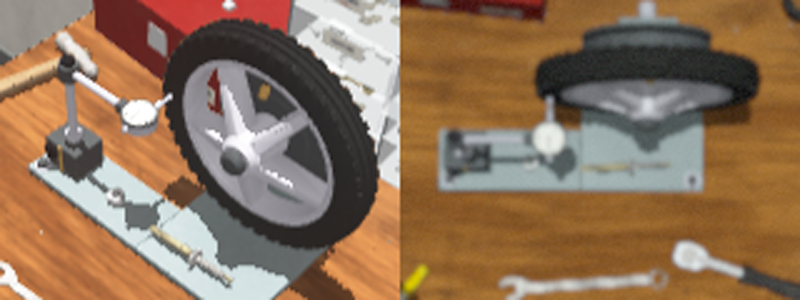

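The plunger bears on the tyre, and the valve brass also shows in the top view at (648,84). One cross-check from there.

Run:
```python
from h import *
im=np.mean([ctrl.capture("top").astype(float) for _ in range(6)],0).astype(np.uint8)[:,:,::-1]
x0,y0,x1,y1=260,148,280,162
s=cv2.cvtColor(im[y0:y1,x0:x1],cv2.COLOR_BGR2HSV);m=cv2.inRange(s,(10,60,40),(34,255,255));ys,xs=np.where(m);print(list(zip(xs+x0,ys+y0)))
b=im[y0:y1,x0:x1].astype(float);w=np.clip(b[:,:,2]-b[:,:,0]-15,0,None);w*=cv2.dilate(m,np.ones((3,3)))>0
Y,X=np.mgrid[y0:y1,x0:x1];u,v=(w*X).sum()/w.sum(),(w*Y).sum()/w.sum()
P=plane("top",u,v,[625,0,0],np.array([1,0,0.]));print(u,v,P)
# tyre ends: dark extent rows near axle height in top view
g=im[:,:,::1].max(2)
for r in(148,150,152):
    d=np.where(g[r,200:340]<62)[0]+200
    e=[hz("top",c,r,172)[1].round(1) for c in(d.min()-.5,d.max()+.5)];print(r,d.min(),d.max(),e,np.mean(e))
```

```text
[(np.int64(269), np.int64(151)), (np.int64(270), np.int64(151)), (np.int64(269), np.int64(152)), (np.int64(270), np.int64(152))]
269.48148148148147 151.88888888888889 [625.          20.65300159 250.05721989]
148 225 312 [np.float64(161.4), np.float64(-120.6)] 20.400000000000006
150 225 312 [np.float64(161.2), np.float64(-120.6)] 20.299999999999997
152 224 312 [np.float64(164.3), np.float64(-120.6)] 21.85000000000001
```

Top view puts the valve within about 0.5 mm of straight above the axle.

```bash
python3 -c "
from cell import ctrl
print(ctrl.sign_off())"
```

```text
the job is handed in; nothing more can be done
None
```

I turned the wheel until the valve measured within about 0.5 mm of straight above the axle, swung the gauge arm round to its stop with the plunger bearing on the tyre, moved the robot clear and handed the job in at about 24 s.

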